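# Put the lens away and open the lamp's end cap of unknown thread

### The arm

A 6-joint arm with a two-finger parallel gripper is mounted at the origin on the work surface. World frame = base frame: x ahead of the robot, y to its left, z up, the work surface at z = 0. Lengths are in m, angles in rad, forces in N, time in s.
With the tool pointing down it reaches from about 0.325 to 0.775 m from the base axis. Payload 5.5 kg.
Tool frame: the origin (TCP) lies midway between the tips of the shut fingers; the grasp point (between the pads) lies 19 mm behind it; x points along the fingers, y is the direction in which the jaws open and shut, and the axes are right-handed (so a half turn about x gives the same grasp; the last joint's range is limited). The gripper opens to 88 mm and grips with 3 to 60 N. Pads are 20 mm wide; open, the fingers measure 115 mm over their backs; the gripper's body (75 mm by 178 mm) begins 61 mm behind the grasp point.
Start: joints at [1.161, 0.091, 1.231, -0, 1.82, -0.057], TCP at [0.207, 0.563, 0.223] pointing down, gripper open.
Joint ranges: [-2.87, 2.87], [-0.86, 2.18], [0.17, 2.46], [-1.51, 4.65], [0.06, 2.69], [-2.65, 2.65]. Speed limits (rad/s): [2.57, 2.57, 3.01, 3.14, 3.14, 3.14].

### API

Orientations are given as a rotation vector (axis times angle).
In Python, from workcell import ctrl gives the robot as it stands.
- The arm moves only by the tool servo_tool, never from a script. Its argument "rows" is text: rows parted by semicolons, each of 5 numbers parted by spaces: the shift along the world's x, y, z in cm, then the turn about the world's z in rad, then the closure, from 0 (fully open) to 1 (shut). In form: dx dy dz turn gripper; .... A call has 1 to 8 rows; each row is the pose to reach, as a shift and turn from the pose commanded when the call began; what a row does not reach only later rows make up. A row lasts 1/12 s, in which the tool goes at most 41.7 mm and 7.16 degrees, less where a joint would pass 70% of its speed; a pose out of reach is approached as far as the arm can. A call with a gripper value outside its range is refused whole. The fingers move at their own pace and stop on an object; the grip force is fixed at half the most. Time passes only in rows, so rows that repeat a pose let the fingers close. It gives the time, the measured TCP pose, the force and the opening at its end, in the units of the state.
- ctrl.sense(): the state, without advancing time (a new reading comes with each control period).
- ctrl.get_image(name): name is "scene" or "side" or "wrist"; returns a dict with "pixels" (384x512x3 uint8, red, green, blue), "vfov" (degrees; the focal length in pixels is half the picture's height over the tangent of half this angle, whatever the lens; pixels are square), "cx", "cy" (the principal point, pixels), "distortion" ([k1, k2, p1, p2, k3] as OpenCV has them; the pictures are not rectified), "position" and "attitude" of the camera in the world. Camera axes: x right, y down, z forward; pixel columns grow to the right and rows downward; lengths in m; the calibration is good to about 2 mm. A picture is of the moment at which its call begins. There is no depth.
- ctrl.sign_off(): hands the job in, once; it reports no verdict.
The state is a dict: "clock": time; "joint_pos": joint angles; "qvel": joint speeds; "joint_torque": joint torques, N m; "tool_pos": TCP position; "ee_rot": TCP orientation; "force": force on the tool from outside, world axes, zero at the start; "ft_torque": the same for the moment, N m; "finger_gap": opening from 0.0 (shut) to 1.0 (fully open).
Only numpy, scipy, OpenCV 4.12 (cv2) and the standard library are available. Lean on these libraries where they do the work, as an engineer would, in place of code of your own. Each camera call takes 0.05 s, during which the arm holds its last target. There are 200 camera calls.

### The job

The inspection lamp in the square work stand is being stripped down: first put the loose lens standing on the table back into the pocket of the lens case that fits it, fully down, upright and let go. Then unscrew that lamp's end cap, whose thread may be normal or reversed, so try it both ways; once it has turned loose lift it straight off and finish while still holding it in the gripper, a good hand's width (80 mm or so) above the lamp. Leave the other lamp in the round charger and everything else as it is.

Things in the scene. Friction and masses are not known exactly. Their poses are not given: they have to be found in the camera images.
- lens: The loose lens unit: upright black cylinder, diameter 44, height 50, with a bright ring at half height and a glass top; 100 g. Origin: centre of its underside, z up. Stands alone on the table in front of (nearer the robot than) the lens case.
- slot_medium_hole0 (a point): Mouth of the lens's own pocket: centre of a round blind hole, diameter 48, depth 18, in the top face of an 86 x 86 grey foam (pocket floors are dark) block, 35 mm above the table. Empty. The three blocks stand in a row along the case's y; their order differs.
- slot_large_hole0 (a point): Mouth centre of the large round pocket, diameter 62, depth 18, top face 35 mm above the table. Empty; too wide for the lens, for another unit.
- slot_small_hole0 (a point): Mouth centre of the small round pocket, diameter 34, depth 18, top face 35 mm above the table. Holds lens_small.
- case: Grey lens case tray, 104 (x) x 274 (y), rim 30 high, fixed; origin at the centre of its underside; the row of foam blocks lies along its y, spaced 87. Its open lid lies flat on the far (+x) side, 18 high.
- lens_small: Bystander: narrow lens unit, diameter 30, height 50, standing in the small pocket, top 67 mm above the table. Origin: centre of its underside.
- work_stand: Square dark steel work stand, 120 x 120 x 20, fixed, with two clamp jaws at its +y and -y sides (up to 49 mm above the table) and clamp knobs out to 70 mm from the centre. Origin: centre of its underside. The lamp to be opened stands in its middle.
- charger: Round black charging dock, diameter 110, height 20, fixed. Origin: centre of its underside. The other lamp stands in its middle.
- lamp_a: Hand-held aluminium inspection lamp standing head down, cap end up, one of two that look alike, fixed. One lamp stands in work_stand, the other in charger: compare positions. Origin: centre of its underside, 20 mm above the table, z up. Head diameter 78, tube diameter 56; 120 high to the flat shoulder under the cap's rim, then a neck 18 high inside the cap.
- lamp_b: Hand-held aluminium inspection lamp standing head down, cap end up, the other of two that look alike, fixed. One lamp stands in work_stand, the other in charger: compare positions. Origin: centre of its underside, 20 mm above the table, z up. Head diameter 78, tube diameter 56; 120 high to the flat shoulder under the cap's rim, then a neck 18 high inside the cap.
- cap_a: Ribbed black end cap of lamp_a, loose body, 120 g. Origin: centre of its lower rim, on its axis, z up; seated, it is 120 mm above the lamp's origin. Round skirt diameter 49, height 26, with a round grip knob on top, diameter 30, from 26 to 50 mm above the origin; a bright line on the knob's top runs from its centre along the cap's +x. It starts screwed tight, its x axis within 0.03 rad of the lamp's x.
- cap_b: Ribbed black end cap of lamp_b, loose body, 120 g. Origin: centre of its lower rim, on its axis, z up; seated, it is 120 mm above the lamp's origin. Round skirt diameter 49, height 26, with a round grip knob on top, diameter 30, from 26 to 50 mm above the origin; a bright line on the knob's top runs from its centre along the cap's +x. It starts screwed tight, its x axis within 0.03 rad of the lamp's x.
- cap_a_knob (a point): Middle of the grip knob of cap_a, 38 mm above the cap's origin. Thread: one way is against a hard stop (under 0.15 rad of give); the other way it turns freely about 1.05 rad to a second stop, without rising, and from about 0.9 rad on it lifts straight up and off (14 mm of thread, 18 mm of neck). Which way loosens differs between the two lamps and cannot be seen.
- cap_b_knob (a point): Middle of the grip knob of cap_b, 38 mm above the cap's origin. Thread: one way is against a hard stop (under 0.15 rad of give); the other way it turns freely about 1.05 rad to a second stop, without rising, and from about 0.9 rad on it lifts straight up and off (14 mm of thread, 18 mm of neck). Which way loosens differs between the two lamps and cannot be seen.
- cell_1: Bystander: battery cell standing upright, diameter 20, height 60. Origin: centre of its underside.
- cell_2: Bystander: second battery cell, the same.
- tape: Bystander: roll of tape lying flat, diameter 90, height 25. Origin: centre of its underside.
- driver: Bystander: screwdriver with a black handle lying on the table left of the lens, about 200 long.
- jar: Bystander: small amber jar, diameter 56, height 75, beyond the work stand. Origin: centre of its underside.
- bottle: Bystander: amber bottle, diameter 64, height 160, at the right. Origin: centre of its underside.
Things that resemble listed ones, but are neither listed nor needed, are in the scene too. Leave any pink or purple look-alike of the cap_b alone.

How it is judged:
By the outcome, as a careful person would: the job done as asked, in the order asked, and still so for the second after the job is handed in, while the arm keeps its last pose, push and grip.
It also fails if it takes over 58 s, if anything falls off the work surface, if the arm or the gripper's body presses on something with over 40 N, if the wrist force passes 120 N, or if a joint passes its speed limit or range.

## Working session

There is one attempt and no reset: what is moved stays moved. The work goes in short steps, Python scripts to look and compute and a tool call to move; the robot and the scene stay as the last step left them, time stands still between calls to the robot, and variables do not carry over. Pictures are saved under pics/ and viewed, about 8 in all and at most 12, crops included, and the job is handed in when it is done.

Besides the shell and the picture viewer there is one more tool, called after "Request:" as name(argument=value, ...), one argument or row to a line, values as JSON. servo_tool: Moves the arm, as the interface text tells. Its arguments: {"type":"object","properties":{"rows":{"type":"string"}},"required":["rows"]}

```bash
mkdir -p pics
cat > h.py <<'E'
import numpy as np,cv2
from scipy.spatial.transform import Rotation as R
from workcell import ctrl
def shot(n,f):
    d=ctrl.get_image(n); cv2.imwrite('pics/'+f,np.array(d['pixels'])[:,:,::-1])
    import pickle; pickle.dump(d,open('pics/'+f+'.pkl','wb')); return d
def load(f):
    import pickle; return pickle.load(open('pics/'+f+'.pkl','rb'))
def cam(d):
    h,w=np.array(d['pixels']).shape[:2]; f=h/2/np.tan(np.radians(d['vfov'])/2)
    K=np.array([[f,0,d['cx']],[0,f,d['cy']],[0,0,1.]]); a=np.array(d['attitude'],float)
    M=a if a.shape==(3,3) else (R.from_rotvec(a).as_matrix() if a.size==3 else R.from_quat(a).as_matrix())
    return K,np.array(d['distortion'],float),M,np.array(d['position'],float)
def ray(d,u,v):
    K,D,M,p=cam(d); q=cv2.undistortPoints(np.array([[[u,v]]],float),K,D)[0,0]
    return p,M@np.array([q[0],q[1],1.])
def onz(d,u,v,z):
    p,r=ray(d,u,v); return p+r*(z-p[2])/r[2]
def proj(d,P):
    K,D,M,p=cam(d); P=np.atleast_2d(np.array(P,float))
    return cv2.projectPoints((P-p)@M,np.zeros(3),np.zeros(3),K,D)[0][:,0]
E
python3 - <<'E'
from h import *
s=ctrl.sense(); print(s)
ims=[]
for n in("scene","side","wrist"):
    d=shot(n,n+'0.png'); print(n,d['vfov'],d['cx'],d['cy'],d['distortion'],d['position'],d['attitude'])
E
```

```text
{'clock': 0.0, 'joint_pos': array([ 1.16127812e+00,  9.18400779e-02,  1.23184890e+00, -1.85672797e-05,
        1.81984827e+00, -5.66742000e-02]), 'qvel': array([ 0.00169038,  0.00202699,  0.00164768,  0.0006627 , -0.0018325 ,
        0.00056475]), 'joint_torque': array([ 1.24604259e-03, -4.46449363e+01, -4.06445861e+01,  7.00025400e-02,
        2.91887170e-02, -1.74497541e-04]), 'tool_pos': array([0.2072115 , 0.56275692, 0.22153904]), 'ee_rot': array([ 0.2753872 ,  1.5534385 , -0.27837857]), 'force': array([0.11450037, 0.41732022, 0.21170389]), 'ft_torque': array([-0.01467861,  0.0281866 , -0.02936267]), 'finger_gap': 1.0006614937626983}
scene 52.85519049202898 261.4722773206339 193.94596205977626 [-0.0394192  0.         0.         0.         0.       ] [1.01577748 0.41391596 1.01333078] [-0.9161185  -2.60732639  0.91439044]
side 56.5296517670616 255.91039986365686 190.02870762095452 [-0.11290448  0.          0.          0.          0.        ] [0.08256152 0.52680227 1.06956439] [-0.85377879  2.63942488 -0.9720459 ]
wrist 59.621028696489795 253.68202719971617 194.16306594867973 [-0.02200953  0.          0.          0.          0.        ] [0.13066442 0.5912191  0.38417713] [2.3657279  1.6475214  0.25113611]
```

View pics/scene0.png

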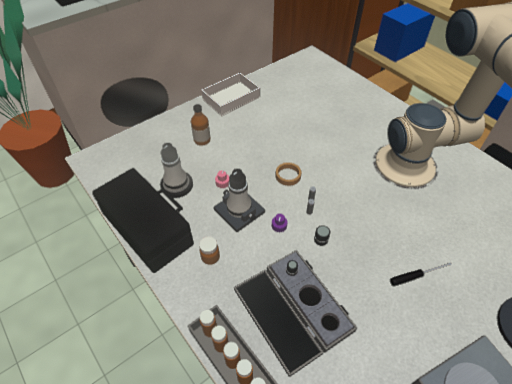

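View pics/side0.png

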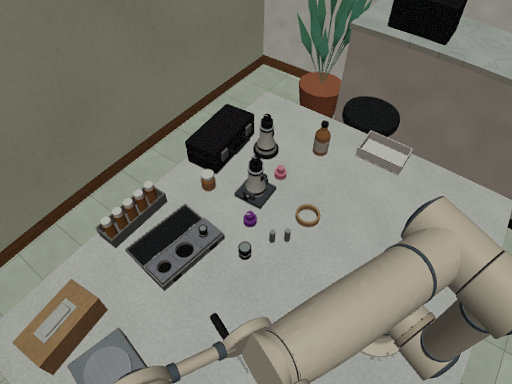

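The scene picture shows the lens at about (322,235), the case pockets at (311,296) and (330,322), and the square stand's lamp cap at (238,176). In the side picture the lens is at (245,251), the pockets at (185,249) and (165,267), and the stand's lamp cap at (256,163). Next I'll measure these with masks.

Run:
```python
from h import *
a,b=load('scene0.png'),load('side0.png')
def dark(d,x0,y0,x1,y1,t):
    g=cv2.cvtColor(np.array(d['pixels']),cv2.COLOR_RGB2GRAY)[y0:y1,x0:x1]
    n,l,s,c=cv2.connectedComponentsWithStats((g<t).astype(np.uint8))
    for i in range(1,n):
        if s[i,4]>40: print('  area',s[i,4],'bbox',s[i,:4]+[x0,y0,0,0],'c',c[i]+[x0,y0])
    return
for nm,d,boxes in(('scene',a,[(305,220,340,250,110),(290,278,348,338,50)]),('side',b,[(232,238,260,264,110),(150,236,200,280,50)])):
    for q in boxes: print(nm,q);dark(d,*q)
def tri(u,v):
    p,r=ray(a,*u);q,s=ray(b,*v);r/=np.linalg.norm(r);s/=np.linalg.norm(s)
    k=np.linalg.lstsq(np.c_[r,-s],q-p,rcond=None)[0];A=p+k[0]*r;B=q+k[1]*s
    return (A+B)/2,np.linalg.norm(A-B)
print('lens',tri((322,235),(245,251)),onz(a,322,235,.025),onz(b,245,251,.025))
for u,v in(((311,296),(185,249)),((330,322),(165,267))):print('pocket',onz(a,*u,.03),onz(b,*v,.03))
print('cap',tri((237.5,174),(256,160)))
def crop(d,x0,y0,w,h,k=5): return cv2.resize(np.array(d['pixels'])[y0:y0+h,x0:x0+w,::-1],None,fx=k,fy=k,interpolation=cv2.INTER_CUBIC)
top=np.hstack([crop(a,275,220,80,120//2+60,3),np.zeros((360,10,3),np.uint8),crop(b,125,190,140,120,3)[:, :]])
bot=np.hstack([crop(a,205,155,80,80,3),crop(b,225,145,80,80,3)])
bot=np.pad(bot,((0,0),(0,top.shape[1]-bot.shape[1]),(0,0)))
cv2.imwrite('pics/crop0.png',np.vstack([top,bot])); print(top.shape)
```

```text
scene (305, 220, 340, 250, 110)
  area 166 bbox [314 226  16  20] c [321.        237.6686747]
scene (290, 278, 348, 338, 50)
  area 303 bbox [299 287  22  19] c [309.62046205 295.99009901]
  area 299 bbox [290 309  20  29] c [296.31103679 327.73578595]
  area 194 bbox [322 315  17  15] c [329.60824742 322.29896907]
side (232, 238, 260, 264, 110)
  area 138 bbox [238 241  13  19] c [244.39130435 251.91304348]
side (150, 236, 200, 280, 50)
  area 355 bbox [150 236  29  24] c [159.56901408 243.34647887]
  area 180 bbox [176 244  18  13] c [184.22222222 250.14444444]
  area 91 bbox [173 257  27  23] c [186.27472527 268.31868132]
  area 109 bbox [157 262  14  11] c [163.79816514 266.90825688]
lens (array([0.46383259, 0.03940471, 0.02246684]), np.float64(0.001895965910813777)) [0.46495564 0.03935562 0.025     ] [0.46285481 0.04162238 0.025     ]
pocket [0.62868126 0.16296193 0.03      ] [0.62834968 0.15712269 0.03      ]
pocket [0.63969079 0.24641059 0.03      ] [0.63485705 0.24636634 0.03      ]
cap (array([ 0.59531634, -0.20416687,  0.179135  ]), np.float64(0.000592151740519355))
(360, 670, 3)
```

View pics/crop0.png

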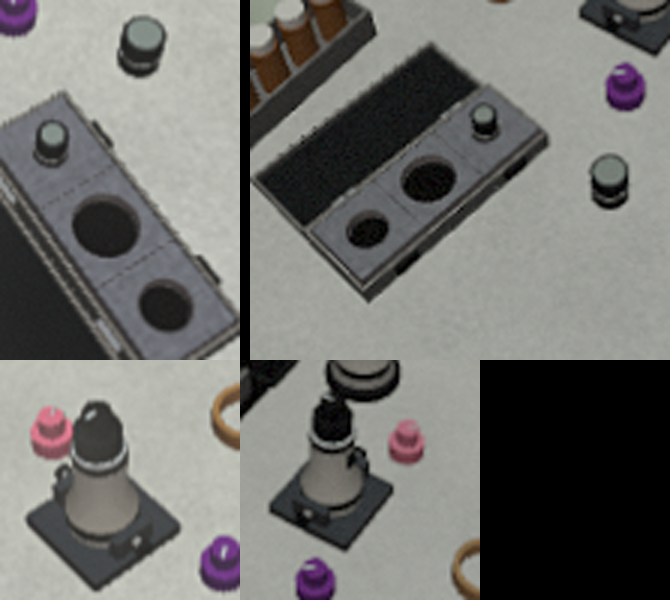

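The crop shows the row's order: small (occupied) at y≈0.07, large at y≈0.16 and medium at about (0.637,0.246), so the medium pocket is the outer one. The lens is at (0.464,0.040). I'm moving above the lens to measure it with the wrist camera.

Request:
servo_tool(
  rows="1.8 -3.7 1 0 0; 3.6 -7.4 1 0 0; 5.4 -11 1 0 0; 7.2 -14.7 1 0 0; 9 -18.4 1 0 0; 10.8 -22 1 0 0; 12.6 -25.7 1 0 0; 14.4 -29.3 1 0 0",
)

```text
clock: 0.82
tool_pos: [0.3516, 0.2682, 0.2325]
ee_rot: [0.276, 1.553, -0.277]
force: [0.0, 0.3, -0.0]
finger_gap: 0.999
```

Request:
servo_tool(
  rows="1.5 -3 0 0 0; 3 -6 0 0 0; 4.5 -9.2 0 0 0; 6 -12.2 0 0 0; 7.5 -15.3 0 0 0; 9 -18.4 0 0 0; 11.3 -23 0 0 0; 11.3 -23 0 0 0",
)

```text
clock: 1.48
tool_pos: [0.4655, 0.0356, 0.2318]
ee_rot: [0.279, 1.553, -0.282]
force: [1.0, -0.7, 0.2]
finger_gap: 1.001
```

Run:
```python
from h import *
s=ctrl.sense(); print(s['clock'],s['tool_pos'],s['joint_pos'],s['force']);print(R.from_rotvec(s['ee_rot']).as_matrix().round(3))
d=shot('wrist','w1.png');print(d['position'])
print(proj(d,[[.464,.04,.05],[.464,.04,0]]))
```

```text
1.4833 [0.46551566 0.03562313 0.23177898] [ 0.00499824 -0.26407627  1.54951126 -0.00210077  1.85686964 -1.20910179] [ 0.95984533 -0.73131285  0.24271553]
[[-0.001  0.35   0.937]
 [-0.002  0.937 -0.35 ]
 [-1.    -0.002  0.   ]]
[0.38910468 0.06444371 0.39432677]
[[257.0218757  168.02582517]
 [256.63580393 158.66505064]]
```

View pics/w1.png

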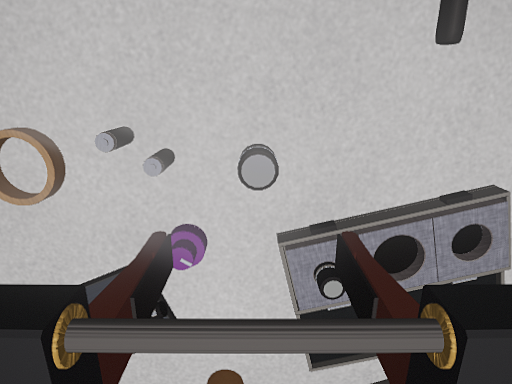

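The wrist view shows the lens top at about (258,169), the medium pocket at (471,242), the large pocket at (399,256) and the purple look-alike at (188,248). I'll fit these precisely.

Run:
```python
from h import *
d=load('w1.png'); im=np.array(d['pixels']); g=cv2.cvtColor(im,cv2.COLOR_RGB2GRAY)
def fit(x0,y0,x1,y1,t,z):
    m=(g[y0:y1,x0:x1]<t).astype(np.uint8)
    for c in cv2.findContours(m,cv2.RETR_CCOMP,cv2.CHAIN_APPROX_NONE)[0]:
        if cv2.contourArea(c)<150: continue
        P=np.array([onz(d,u+x0,v+y0,z)[:2] for u,v in c[:,0]],np.float32)
        (cx,cy),r=cv2.minEnclosingCircle(P); e=cv2.fitEllipse(P)
        print((x0,y0),t,'circ',round(cx,4),round(cy,4),round(2*r,4),'ell',np.round(e[0],4),np.round(e[1],4))
for t in(100,120,140): fit(230,135,285,200,t,.05)
for t in(45,55,65): fit(366,225,430,283,t,.035); fit(445,215,500,268,t,.035)
print('purple',onz(d,188,248,.03),'cells',onz(d,158,162,.03),onz(d,114,140,.03))
print('case near edge',onz(d,280,236,.03),onz(d,505,190,.03))
```

```text
(230, 135) 100 circ 0.4632 0.0409 0.0492 ell [0.464  0.0407] [0.0408 0.0481]
(230, 135) 100 circ 0.4655 0.0401 0.0423 ell [0.4664 0.04  ] [0.037  0.0398]
(230, 135) 120 circ 0.4629 0.0403 0.0496 ell [0.4637 0.0409] [0.0416 0.0489]
(230, 135) 120 circ 0.467 0.0394 0.0385 ell [0.467  0.0396] [0.0366 0.0372]
(230, 135) 140 circ 0.4631 0.041 0.0499 ell [0.4636 0.0408] [0.0422 0.0495]
(230, 135) 140 circ 0.4671 0.0396 0.0374 ell [0.4671 0.0396] [0.0361 0.0362]
(366, 225) 45 circ 0.6295 0.1481 0.0773 ell [0.6283 0.149 ] [0.0511 0.072 ]
(445, 215) 45 circ 0.6336 0.2401 0.0421 ell [0.635  0.2415] [0.0306 0.0398]
(366, 225) 55 circ 0.633 0.1503 0.0782 ell [0.6299 0.1526] [0.0561 0.0748]
(445, 215) 55 circ 0.6407 0.2457 0.0469 ell [0.6382 0.2453] [0.0387 0.0449]
(366, 225) 65 circ 0.6347 0.1513 0.0787 ell [0.6304 0.1537] [0.0573 0.0761]
(445, 215) 65 circ 0.6406 0.2457 0.047 ell [0.6404 0.2461] [0.0445 0.0459]
purple [ 0.53129437 -0.073226    0.03      ] cells [ 0.42338932 -0.06175714  0.03      ] [ 0.38431636 -0.09632893  0.03      ]
case near edge [0.55516716 0.0353909  0.03      ] [0.59219198 0.29651977 0.03      ]
```

Request:
servo_tool(
  rows="0.15 0.4 -3 0 0; 0.15 0.4 -6 0 0; 0.15 0.4 -9 0 0; 0.15 0.4 -12 0 0; 0.15 0.4 -15 0 0; 0.15 0.4 -18 0 0; 0.15 0.4 -20 0 0; 0.15 0.4 -20.8 0 0",
)

```text
clock: 2.2
tool_pos: [0.4631, 0.0454, 0.0208]
ee_rot: [0.276, 1.559, -0.277]
force: [-1.2, -0.3, -0.1]
finger_gap: 1.001
```

Request:
servo_tool(
  rows="0 0 0 0 0.6; 0 0 0 0 0.6; 0 0 0 0 0.6; 0 0 0 0 1; 0 0 0 0 1; 0 0 0 0 1; 0 0 0 0 1; 0 0 0 0 1",
)

```text
clock: 2.87
tool_pos: [0.4662, 0.0438, 0.0253]
ee_rot: [0.277, 1.552, -0.277]
force: [-0.6, -1.9, 2.8]
finger_gap: 0.497
```

Request:
servo_tool(
  rows="0 0 1 0 1; 0 0 3 0 1; 0 0 5 0 1; 0 0 8 0 1; 0 0 11 0 1; 0 0 12 0 1; 0 0 12 0 1; 0 0 12 0 1",
)

```text
clock: 3.53
tool_pos: [0.4658, 0.0441, 0.1441]
ee_rot: [0.277, 1.553, -0.277]
force: [0.3, 0.4, -0.8]
finger_gap: 0.497
```

Request:
servo_tool(
  rows="2.5 3 0 0 1; 5 6 0 0 1; 7.5 9 0 0 1; 10 12 0 0 1; 12.5 15 0 0 1; 14 17 0 0 1; 14 17 0 0 1; 14 17 0 0 1",
)

```text
clock: 4.2
tool_pos: [0.6047, 0.2146, 0.1402]
ee_rot: [0.273, 1.559, -0.278]
force: [0.5, -1.7, -1.8]
finger_gap: 0.498
```

Run:
```python
from h import *
s=ctrl.sense(); print(s['clock'],s['tool_pos'],s['joint_pos'],s['finger_gap'])
w=shot('wrist','w2.png');a=shot('scene','s2.png');b=shot('side','e2.png')
c=lambda d,x,y,w,h,k: cv2.resize(np.array(d['pixels'])[y:y+h,x:x+w,::-1],None,fx=k,fy=k,interpolation=cv2.INTER_CUBIC)
t=np.array(w['pixels'])[:,:,::-1]
cv2.imwrite('pics/c2.png',np.hstack([t,np.vstack([c(a,290,235,72,96,2*1.0),c(b,140,210,72,96,2.0)])]))
```

```text
4.2 [0.60473468 0.21459197 0.14021836] [ 2.88056639e-01  2.08634810e-01  1.24714643e+00 -1.39735350e-04
  1.69246230e+00 -9.31618772e-01] 0.49804387087279745
```

View pics/c2.png

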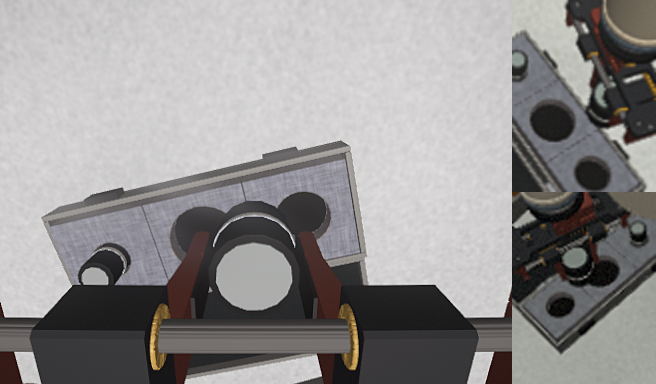

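The crop shows the lens held upright, with its glass top at about (254,273). The medium pocket is partly hidden at about (303,215).

Run:
```python
from h import *
from scipy.optimize import least_squares
d=load('w2.png'); s=ctrl.sense(); g=cv2.cvtColor(np.array(d['pixels']),cv2.COLOR_RGB2GRAY)
tz=s['tool_pos'][2]
m=(g[235:312,210:300]>135).astype(np.uint8)
n,l,st,c=cv2.connectedComponentsWithStats(m); i=l[273-235,254-210]; print('glass',st[i]+[210,235,0,0,0])
cs=cv2.findContours((l==i).astype(np.uint8),cv2.RETR_EXTERNAL,cv2.CHAIN_APPROX_NONE)[0]
cc=max(cs,key=cv2.contourArea)
for z in(tz+.025,):
    P=np.array([onz(d,u+210,v+235,z)[:2] for u,v in cc[:,0]],np.float32)
    print('glass ell',cv2.fitEllipse(P), 'tcp',s['tool_pos'])
print('row215',g[215,275:345:2]); print('col305',g[180:250:2,305])
for t in(70,85,100):
    E=[]
    C0=np.array([.6405,.246])
    for a in np.radians(np.arange(0,360,4)):
        rr=np.arange(.012,.034,.0004)
        uv=proj(d,[[C0[0]+r*np.cos(a),C0[1]+r*np.sin(a),.035] for r in rr])
        val=cv2.remap(g,uv[:,0].astype(np.float32)[None],uv[:,1].astype(np.float32)[None],cv2.INTER_LINEAR)[0]
        if val[0]<t and (val>t).any():
            k=np.argmax(val>t); E.append([C0[0]+rr[k]*np.cos(a),C0[1]+rr[k]*np.sin(a),np.degrees(a),*uv[k]])
    E=np.array(E)
    f=lambda p:np.hypot(E[:,0]-p[0],E[:,1]-p[1])-.024
    o=least_squares(f,C0,loss='soft_l1',f_scale=.0007); 
    f3=lambda p:np.hypot(E[:,0]-p[0],E[:,1]-p[1])-p[2]
    o3=least_squares(f3,[*C0,.024],loss='soft_l1',f_scale=.0007)
    print(t,len(E),o.x,np.abs(o.fun).mean().round(4),o3.x, 'angs',E[:,2].astype(int)[np.abs(o.fun)>.0015])
```

```text
glass [ 216  243   76   67 3993]
glass ell ((0.6049588322639465, 0.2146352380514145), (0.034115299582481384, 0.03426995128393173), 153.2711181640625) tcp [0.60495968 0.21301787 0.14339663]
row215 [ 52  53  51  48  47  53  54  53  52  50  50  49  50  49  48  49  47  49
  48  48  48  48  49  50  50  65  72  66 133 141 142 137 145 145 150]
col305 [143 147 143 138 137 145  45  56  55  54  54  53  52  51  50  50  49  48
  48  51  48  47  49  50  49  50  60  59  60  58  57  58  56  56  56]
70 78 [0.63952101 0.24480798] 0.0036 [0.63615856 0.24701728 0.02001449] angs [  8  12  16  20  24  28  32  36  40  44  48  52  56  59  64  68  72  76
  80  84  88  92  96 192 200 220 224 244 248 252 256 260 264 268 272 276
 280 284 288 292 296 300 304 308 312 316 320 328]
85 75 [0.63995177 0.2459853 ] 0.0025 [0.63742467 0.24769845 0.0209553 ] angs [ 16  28  44  52  72  84  88  96 100 104 244 252 256 260 264 268 272 276
 280 284 288 292 296 300 304 308 312 316 320]
100 75 [0.63993083 0.2462226 ] 0.002 [0.63871262 0.24795755 0.02199684] angs [ 16  28  72  84 100 244 252 256 260 264 268 272 276 280 284 288 292 296
 300 304 308 312 316 320]
```

Run:
```python
from h import *
from scipy.optimize import least_squares
d=load('w2.png'); g=cv2.cvtColor(np.array(d['pixels']),cv2.COLOR_RGB2GRAY)
C0=np.array([.640,.246])
for t in (100,115):
    E=[]
    for a in np.radians(np.r_[-20:190:3]):
        rr=np.arange(.015,.032,.0003)
        uv=proj(d,[[C0[0]+r*np.cos(a),C0[1]+r*np.sin(a),.035] for r in rr]).astype(np.float32)
        val=cv2.remap(g,uv[:,0][None],uv[:,1][None],cv2.INTER_LINEAR)[0]
        lo=np.where(val<t)[0]
        if len(lo) and lo[-1]<len(rr)-1: r=rr[lo[-1]]; E.append([C0[0]+r*np.cos(a),C0[1]+r*np.sin(a),a])
    E=np.array(E)
    for fx in(1,0):
        f=lambda p:np.hypot(E[:,0]-p[0],E[:,1]-p[1])-(.024 if fx else p[2])
        o=least_squares(f,[*C0,.024][:3-fx],loss='soft_l1',f_scale=.0005); print(t,len(E),o.x.round(4),(o.fun*1e3).round(1)[::6])
```

```text
100 60 [0.6403 0.2453] [ 2.  -0.5 -0.3 -0.1  0.3  0.4  0.1  0.1 -0.1  0.1]
100 60 [0.6401 0.2459 0.0235] [ 2.5 -0.2 -0.1 -0.1  0.2  0.3  0.   0.   0.   0.3]
115 60 [0.6403 0.2457] [ 2.2 -0.4 -0.3 -0.1  0.6  0.4  0.1  0.2 -0.2  0. ]
115 60 [0.6402 0.2461 0.0237] [ 2.5 -0.2 -0.2 -0.1  0.5  0.3  0.1  0.1 -0.1  0.2]
```

Request:
servo_tool(
  rows="2 2 0 0 1; 3.5 3.3 0 0 1; 3.5 3.3 -2 0 1; 3.5 3.3 -4 0 1; 3.5 3.3 -6 0 1; 3.5 3.3 -7 0 1; 3.5 3.3 -7 0 1; 3.5 3.3 -7 0 1",
)

```text
clock: 5.02
tool_pos: [0.6404, 0.2462, 0.0748]
ee_rot: [0.277, 1.553, -0.278]
force: [0.0, 0.4, -0.3]
finger_gap: 0.497
```

Run:
```python
from h import *
d=shot('wrist','w3.png');s=ctrl.sense(); print(s['clock'],s['tool_pos'],s['force'],s['ft_torque'])
g=np.array(d['pixels'])[:,:,::-1];cv2.imwrite('pics/c3.png',g)
```

```text
5.0667 [0.64111857 0.24662865 0.0761624 ] [ 0.86662536  0.30161214 -1.87325936] [-0.01315935  0.01782491 -0.0210903 ]
```

View pics/c3.png

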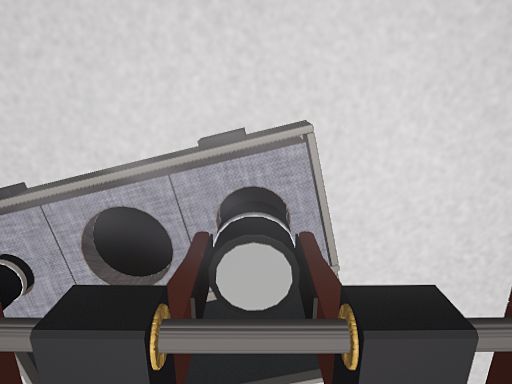

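The lens sits centred over the medium pocket, whose visible rim is at about (253,190). I'm lowering it.

Request:
servo_tool(
  rows="0 0 -0.7 0 1; 0 0 -1.3 0 1; 0 0 -1.8 0 1; 0 0 -2.2 0 1; 0 0 -2.6 0 1; 0 0 -2.6 0 1; 0 0 -2.6 0 1",
)

```text
clock: 5.65
tool_pos: [0.6422, 0.2469, 0.0564]
ee_rot: [0.278, 1.547, -0.275]
force: [-10.6, -6.1, 24.2]
finger_gap: 0.495
```

Request:
servo_tool(
  rows="0 0 -0.2 0 1; 0 0 -0.4 0 1; 0 0 -0.6 0 1; 0 0 -0.7 0 1; 0 0 -0.7 0 1",
)

```text
clock: 6.07
tool_pos: [0.6409, 0.2471, 0.0417]
ee_rot: [0.277, 1.553, -0.277]
force: [0.4, 0.2, -2.5]
finger_gap: 0.496
```

Request:
servo_tool(
  rows="0 0 -0.1 0 1; 0 0 -0.2 0 1; 0 0 -0.2 0 1; 0 0 -0.2 0 1",
)

```text
clock: 6.4
tool_pos: [0.6406, 0.2471, 0.0389]
ee_rot: [0.276, 1.554, -0.277]
force: [0.5, -0.7, -0.8]
finger_gap: 0.494
```

Request:
servo_tool(
  rows="0 0 -0.1 0 1; 0 0 -0.1 0 0.4; 0 0 -0.1 0 0.4; 0 0 -0.1 0 0.3; 0 0 -0.1 0 0.2; 0 0 -0.1 0 0.2; 0 0 -0.1 0 0.2",
)

```text
clock: 6.98
tool_pos: [0.6408, 0.2471, 0.0386]
ee_rot: [0.277, 1.553, -0.277]
force: [0.8, -0.2, -0.2]
finger_gap: 0.794
```

Request:
servo_tool(
  rows="0 0 1 0 0.2; 0 0 3 0 0.2; 0 0 6 0 0.2; 0 0 9 0 0.2; 0 0 12 0 0; -1.5 -2 15 0 0; -3 -4 16 0 0; -3 -4 16 0 0",
)

```text
clock: 7.65
tool_pos: [0.6111, 0.205, 0.2057]
ee_rot: [0.28, 1.545, -0.276]
force: [-1.4, -0.1, 0.6]
finger_gap: 1.0
```

Run:
```python
from h import *
d=shot('wrist','w4.png');s=ctrl.sense(); print(s['clock'],s['tool_pos'],s['joint_pos'])
b=shot('side','e4.png')
c=cv2.resize(np.array(b['pixels'])[230:294,130:215,::-1],None,fx=3,fy=3,interpolation=cv2.INTER_CUBIC)
t=np.array(d['pixels'])[:,:,::-1]; cv2.imwrite('pics/c4.png',np.hstack([t,np.pad(c,((0,384-192),(0,0),(0,0)))]))
for z in(.067,.07):print(proj(d,[[.6402,.2458,z]]),proj(b,[[.6402,.2458,z]]))
```

```text
7.7 [0.61127299 0.20617473 0.20292852] [ 2.72673153e-01  2.05517828e-01  1.13999619e+00 -1.83232571e-04
  1.78994590e+00 -9.43877491e-01]
[[304.04044507 193.74341059]] [[161.71449113 260.41978432]]
[[304.51839812 194.71921165]] [[161.52827777 259.95460585]]
```

View pics/c4.png

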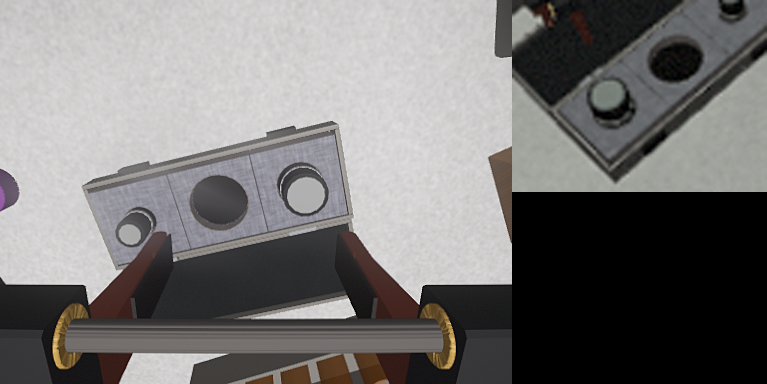

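The lens stands in the medium pocket, with its glass at about (305,195) in the wrist view. I'll check its height by triangulation and plan the cap approach.

Run:
```python
from h import *
d,b=load('w4.png'),load('e4.png')
def cen(d,x,y,r,t):
    g=cv2.cvtColor(np.array(d['pixels']),cv2.COLOR_RGB2GRAY)
    n,l,s,c=cv2.connectedComponentsWithStats((g[y-r:y+r,x-r:x+r]>t).astype(np.uint8),connectivity=4)
    i=l[r,r]; cs=cv2.findContours((l==i).astype(np.uint8),0,1)[0]; print(s[i]); return cv2.fitEllipse(max(cs,key=cv2.contourArea)),c[i]+[x-r,y-r]
ew,u=cen(d,305,195,22,165); es,v=cen(b,163,261,9,120); print(ew,u,es,v)
for z in(.064,.067,.070,.073):
    print(z,onz(d,*u,z)[:2],onz(b,*v,z)[:2])
# small lens check
ew,u=cen(d,129,234,15,165);print(ew,u,[onz(d,*u,z)[:2].round(4) for z in(.064,.067,.07)])
a0,b0=load('scene0.png'),load('side0.png')
```

```text
[   4    5   38   35 1020]
[ 3  5  9  9 64]
((22.555137634277344, 21.992626190185547), (34.08305740356445, 36.29484939575195), 72.55859375) [305.56568627 194.97941176] ((7.238641262054443, 8.91629695892334), (7.474003791809082, 9.047955513000488), 57.26836013793945) [161.25    260.90625]
0.064 [0.64295835 0.24691372] [0.64181776 0.2471129 ]
0.067 [0.64187269 0.24677717] [0.64014928 0.24794732]
0.07 [0.64078703 0.24664061] [0.63848079 0.24878175]
0.073 [0.63970137 0.24650406] [0.63681231 0.24961617]
[  6   6  20  19 307]
((15.378732681274414, 15.0247802734375), (17.638322830200195, 20.231420516967773), 117.90061950683594) [129.3713355  234.02605863] [array([0.6206, 0.0711]), array([0.6198, 0.0727]), array([0.6189, 0.0743])]
```

Both views agree for a glass height of 0.064 to 0.067 m (expected 0.067), so the lens is seated. Next I'm moving above the cap, with the tool turned to centre joint 6.

Request:
servo_tool(
  rows="-0.2 -3.5 2 -0.12 0; -0.4 -7 4 -0.24 0; -0.6 -10.5 6 -0.36 0; -0.8 -14 6 -0.48 0; -1 -17.5 6 -0.6 0; -1.2 -21 6 -0.72 0; -1.4 -24.5 6 -0.84 0; -1.5 -28 6 -0.96 0",
)

```text
clock: 8.42
tool_pos: [0.5958, -0.0738, 0.2568]
ee_rot: [1.021, 1.321, -1.022]
force: [0.3, 0.4, -0.0]
finger_gap: 0.999
```

Request:
servo_tool(
  rows="0 -3.5 0 -0.04 0; 0 -7 0 -0.04 0; 0 -10.5 0 -0.04 0; 0 -13 0 -0.04 0; 0 -13 0 -0.04 0; 0 -13 0 -0.04 0",
)

```text
clock: 8.92
tool_pos: [0.596, -0.2037, 0.2563]
ee_rot: [1.049, 1.307, -1.05]
force: [-0.2, 0.2, -0.4]
finger_gap: 0.998
```

Run:
```python
from h import *
d=shot('wrist','w5.png');s=ctrl.sense(); print(s['clock'],s['tool_pos'],s['joint_pos'],R.from_rotvec(s['ee_rot']).as_matrix().round(3))
print(proj(d,[[.595,-.204,.19]]))
```

```text
8.9667 [ 0.59612336 -0.20251181  0.25687021] [-3.81928177e-01  1.85908803e-01  1.06644163e+00  7.87435902e-04
  1.89204917e+00 -5.99437790e-01] [[-0.002  0.976  0.216]
 [ 0.002  0.216 -0.976]
 [-1.    -0.002 -0.002]]
[[251.83407325 208.80725911]]
```

View pics/w5.png

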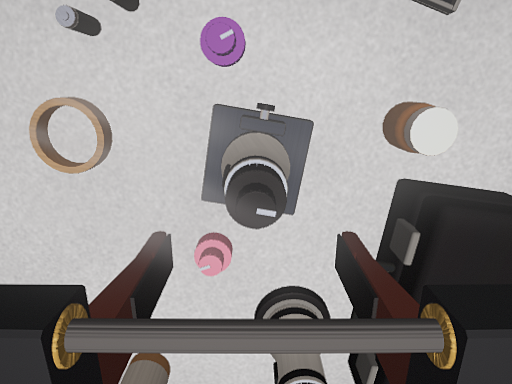

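The square stand's cap shows its bright line running from about (257,211) to (276,214), and the pink look-alike is clear at (212,255).

Run:
```python
from h import *
d=load('w5.png'); im=np.array(d['pixels']); g=cv2.cvtColor(im,cv2.COLOR_RGB2GRAY)
m=(g[195:225,240:282]>130).astype(np.uint8); n,l,s,c=cv2.connectedComponentsWithStats(m)
for i in range(1,n):
    if s[i,4]>15:
        ys,xs=np.where(l==i); P=np.array([onz(d,x+240,y+195,.19)[:2] for x,y in zip(xs,ys)]); 
        q=P-P.mean(0); ax=np.linalg.svd(q)[2][0]; t=q@ax; print(s[i],P.mean(0),'ends',P.mean(0)+ax*t.min(),P.mean(0)+ax*t.max(),ax)
# skirt outer lower arc + knob arcs: radial dark/bright edges
from scipy.optimize import least_squares
C0=np.array([.595,-.204]);E=[]
for a in np.radians(np.arange(0,360,5)):
    rr=np.arange(.018,.032,.0003);uv=proj(d,[[C0[0]+r*np.cos(a),C0[1]+r*np.sin(a),.166] for r in rr]).astype(np.float32)
    v=cv2.remap(g,uv[:,0][None],uv[:,1][None],cv2.INTER_LINEAR)[0]
    lo=np.where(v>75)[0]
    if len(lo) and lo[0]>3: k=lo[0];E.append([C0[0]+rr[k]*np.cos(a),C0[1]+rr[k]*np.sin(a),np.degrees(a),*uv[k]])
E=np.array(E)
o=least_squares(lambda p:np.hypot(E[:,0]-p[0],E[:,1]-p[1])-.0245,C0,loss='soft_l1',f_scale=.0007)
print(o.x,np.c_[E[:,2],o.fun*1e3][::4].round(1).tolist())
# enhanced crop
c=np.clip((im[150:240,205:310].astype(float))*3,0,255).astype(np.uint8)[:,:,::-1]
cv2.imwrite('pics/c5.png',cv2.resize(c,None,fx=6,fy=6,interpolation=cv2.INTER_CUBIC))
```

```text
[ 16  13  20   9 119] [ 0.60535445 -0.20435152] ends [ 0.59829911 -0.20458789] [ 0.61247927 -0.20411282] [0.99943927 0.03348366]
[31 21 11  9 49] [ 0.61573399 -0.20957049] ends [ 0.61851134 -0.20614519] [ 0.61249723 -0.21356237] [-0.62981313 -0.77674669]
[ 0.5969434  -0.20017987] [[0.0, 1.1], [20.0, -0.8], [40.0, -1.4], [60.0, -0.3], [80.0, 0.5], [100.0, 0.7], [120.0, 0.4], [140.0, -0.5], [160.0, -1.7]]
```

View pics/c5.png

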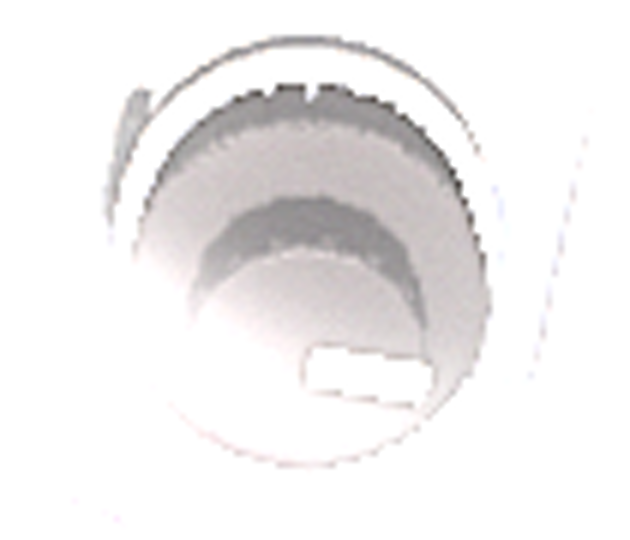

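The knob centre is about (0.598,-0.205), from both the bright line's start and the knob's outline. I'm descending to grip the knob with the tips just above the skirt.

Request:
servo_tool(
  rows="0.2 -0.2 -2 0 0; 0.2 -0.2 -4 0 0; 0.2 -0.2 -6 0 0; 0.2 -0.2 -7.5 0 0; 0.2 -0.2 -8.6 0 0.3; 0.2 -0.2 -8.6 0 0.4; 0.2 -0.2 -8.6 0 0.4",
)

```text
clock: 9.55
tool_pos: [0.5979, -0.2037, 0.1723]
ee_rot: [1.046, 1.306, -1.046]
force: [-0.6, 0.5, 0.3]
finger_gap: 0.811
```

Request:
servo_tool(
  rows="0 0 0 0 0.55; 0 0 0 0 0.6; 0 0 0 0 0.65; 0 0 0 0 1; 0 0 0 0 1; 0 0 0 0 1; 0 0 0 0 1",
)

```text
clock: 10.13
tool_pos: [0.5979, -0.2051, 0.1729]
ee_rot: [1.047, 1.304, -1.047]
force: [-0.6, -0.6, 1.5]
finger_gap: 0.334
```

The knob is gripped (opening 29.4 mm). Trying counter-clockwise first.

Request:
servo_tool(
  rows="0 0 0 0.05 1; 0 0 0 0.1 1; 0 0 0 0.15 1; 0 0 0 0.2 1; 0 0 0 0.25 1; 0 0 0 0.25 1",
)

```text
clock: 10.63
tool_pos: [0.5987, -0.2066, 0.1729]
ee_rot: [0.856, 1.391, -0.858]
force: [3.3, -5.1, -1.3]
finger_gap: 0.336
```

Run:
```python
from h import *
s=ctrl.sense(); M=R.from_rotvec(s['ee_rot']).as_matrix();print(s['clock'],s['force'],s['ft_torque'],np.arctan2(M[1,1],M[0,1]),s['joint_torque'][5])
```

```text
10.6333 [ 3.30647143 -5.05916998 -1.30047127] [-0.90901946 -0.70128235 -0.38264539] 0.46856430474093025 -1.0170779004693031
```

Request:
servo_tool(
  rows="0 0 0 -0.1 1; 0 0 0 -0.2 1; 0 0 0 -0.3 1; 0 0 0 -0.4 1; 0 0 0 -0.5 1; 0 0 0 -0.5 1",
)

```text
clock: 11.13
tool_pos: [0.598, -0.2063, 0.1729]
ee_rot: [1.235, 1.189, -1.237]
force: [0.4, -5.5, 0.3]
finger_gap: 0.334
```

Run:
```python
from h import *
s=ctrl.sense(); M=R.from_rotvec(s['ee_rot']).as_matrix();print(s['clock'],s['tool_pos'],s['force'],s['ft_torque'],np.arctan2(M[1,1],M[0,1]),s['joint_torque'][5])
d=shot('wrist','w6.png');a=shot('scene','s6.png')
im=np.array(d['pixels'])[230:384,150:370,::-1]
c=cv2.resize(np.array(a['pixels'])[145:225,200:280,::-1],None,fx=5,fy=5,interpolation=cv2.INTER_CUBIC)
L=np.array(d['pixels'])[100:356,140:370,::-1]; L=np.clip(L.astype(float)*1.8,0,255).astype(np.uint8)
L=cv2.resize(L,None,fx=1.5625,fy=1.5625)
cv2.imwrite('pics/c6.png',np.hstack([L,c]))
```

```text
11.1333 [ 0.59802363 -0.20631724  0.17287819] [ 0.41215074 -5.53625854  0.33271589] [-1.01532542 -0.10470193  0.00325142] -0.0366822977833732 1.4216453209519386
```

View pics/c6.png

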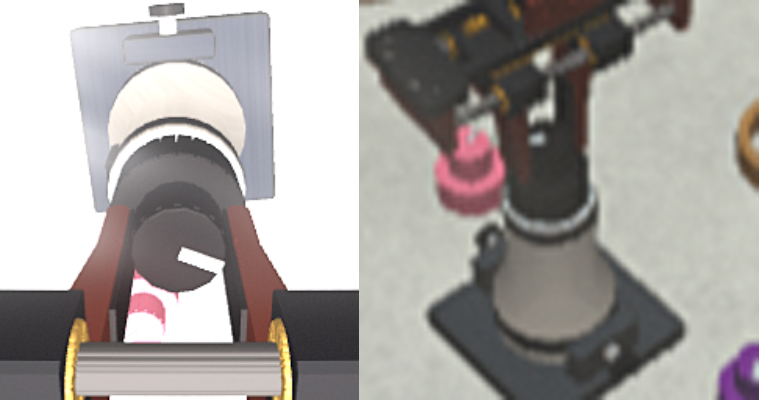

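The knob's line is visible between the fingers, running from about (180,255) to (222,266) in the left crop. I'll measure its world angle.

```bash
cat >> h.py <<'E'
def line(d,z=.19,box=(235,300,235,300),t=110):
    x0,x1,y0,y1=box; im=np.array(d['pixels']); hsv=cv2.cvtColor(im,cv2.COLOR_RGB2HSV)
    m=((hsv[...,2]>t)&(hsv[...,1]<60)).astype(np.uint8)[y0:y1,x0:x1]
    n,l,s,c=cv2.connectedComponentsWithStats(m)
    for i in range(1,n):
        if 30<s[i,4]<400:
            ys,xs=np.where(l==i);P=np.array([onz(d,x+x0,y+y0,z)[:2] for x,y in zip(xs,ys)])
            m0=P.mean(0);U,S,V=np.linalg.svd(P-m0);ax=V[0]; tt=(P-m0)@ax
            print('blob',s[i]+[x0,y0,0,0,0],m0.round(4),'ang',round(float(np.arctan2(ax[1],ax[0])),3),'len',round(np.ptp(tt)*1e3,1),'wid',round(np.ptp((P-m0)@V[1])*1e3,1))
E
python3 - <<'E'
from h import *
line(load('w5.png'),box=(240,290,195,225),t=130)
for t in(110,130,150): line(load('w6.png'),t=t)
E
```

```text
blob [256 208  20   9 119] [ 0.6054 -0.2044] ang 0.033 len 14.2 wid 4.6
blob [271 213  19  12 137] [ 0.6189 -0.2076] ang 0.688 len 14.8 wid 9.4
```

Run:
```python
from h import *
for t in(90,120,150): print(t);line(load('w6.png'),box=(248,281,252,275),t=t)
print(onz(load('w6.png'),255,262,.19),onz(load('w6.png'),282,270,.19))
```

```text
90
blob [254 258  27  17 245] [ 0.6051 -0.2065] ang -0.443 len 14.3 wid 5.0
120
blob [254 259  27  16 234] [ 0.6051 -0.2066] ang -0.438 len 14.1 wid 4.7
150
blob [254 259  27  16 227] [ 0.6051 -0.2065] ang -0.436 len 14.1 wid 4.7
[ 0.59915863 -0.20395073  0.19      ] [ 0.61220297 -0.20885769  0.19      ]
```

The cap's line turned from +0.03 to -0.44 rad while the first, counter-clockwise try only slipped. So this lamp loosens clockwise (reversed thread), and I'm continuing past 0.9 rad.

Request:
servo_tool(
  rows="0 0.1 0 -0.1 1; 0 0.1 0 -0.2 1; 0 0.1 0 -0.3 1; 0 0.1 0 -0.4 1; 0 0.1 0 -0.5 1; 0 0.1 0 -0.58 1; 0 0.1 0 -0.58 1",
)

```text
clock: 11.82
tool_pos: [0.5974, -0.2051, 0.1729]
ee_rot: [1.644, 0.852, -1.646]
force: [-0.5, -4.3, 1.2]
finger_gap: 0.332
```

Run:
```python
from h import *
s=ctrl.sense(); M=R.from_rotvec(s['ee_rot']).as_matrix();print(s['clock'],s['tool_pos'],s['force'],s['ft_torque'],np.arctan2(M[1,1],M[0,1]),s['joint_torque'][5])
d=shot('wrist','w7.png')
for t in(90,120,150): print(t);line(d,box=(248,281,252,275),t=t); line(d,box=(245,278,252,285),t=t)
```

```text
11.8167 [ 0.5973996 -0.2051252  0.1729483] [-0.51618634 -4.32118822  1.23246989] [-1.06634781  0.32288098 -0.06346853] -0.6139562044117424 1.0032450780272484
90
blob [253 258  28  17 246] [ 0.6032 -0.2089] ang -1.005 len 14.3 wid 5.0
blob [253 258  25  17 219] [ 0.6028 -0.2083] ang -1.02 len 13.0 wid 5.1
blob [267 277  11   8  44] [ 0.6009 -0.2179] ang 3.101 len 6.2 wid 3.4
120
blob [254 259  27  16 234] [ 0.6032 -0.209 ] ang -0.999 len 14.1 wid 4.7
blob [254 259  24  16 208] [ 0.6028 -0.2084] ang -1.012 len 12.8 wid 4.8
blob [268 278  10   7  34] [ 0.601  -0.2182] ang 3.079 len 5.5 wid 2.9
150
blob [254 259  27  16 232] [ 0.6032 -0.209 ] ang -0.996 len 14.1 wid 4.7
blob [254 259  24  15 206] [ 0.6028 -0.2084] ang -1.008 len 12.5 wid 4.7
blob [268 278  10   7  34] [ 0.601  -0.2182] ang 3.079 len 5.5 wid 2.9
```

The cap has now turned 1.03 rad, so I'm lifting gently.

Request:
servo_tool(
  rows="0 0 0.2 0 1; 0 0 0.4 0 1; 0 0 0.6 0 1; 0 0 0.8 0 1; 0 0 0.8 0 1",
)

```text
clock: 12.28
tool_pos: [0.5968, -0.2052, 0.1797]
ee_rot: [1.64, 0.856, -1.646]
force: [-1.7, -5.4, -2.2]
finger_gap: 0.337
```

Request:
servo_tool(
  rows="0 0 0.4 0 1; 0 0 0.8 0 1; 0 0 1.2 0 1; 0 0 1.6 0 1; 0 0 2 0 1; 0 0 2.4 0 1; 0 0 2.8 0 1; 0 0 3.2 0 1",
)

```text
clock: 12.95
tool_pos: [0.5979, -0.2038, 0.2132]
ee_rot: [1.644, 0.855, -1.644]
force: [0.2, 0.1, -0.7]
finger_gap: 0.332
```

Request:
servo_tool(
  rows="0 0 1 0 1; 0 0 2 0 1; 0 0 3 0 1; 0 0 4 0 1; 0 0 5 0 1; 0 0 6 0 1; 0 0 6 0 1; 0 0 6 0 1",
)

```text
clock: 13.62
tool_pos: [0.5981, -0.2041, 0.2737]
ee_rot: [1.645, 0.853, -1.643]
force: [-0.7, 0.5, -1.1]
finger_gap: 0.335
```

Run:
```python
from h import *
s=ctrl.sense(); print(s['clock'],s['tool_pos'],s['force'],s['finger_gap'],s['qvel'].round(3))
a=shot('scene','s8.png');b=shot('side','e8.png');w=shot('wrist','w8.png')
c=lambda d,x,y,w,h,k: cv2.resize(np.array(d['pixels'])[y:y+h,x:x+w,::-1],None,fx=k,fy=k,interpolation=cv2.INTER_CUBIC)
cv2.imwrite('pics/c8.png',np.hstack([c(a,190,130,160,200,2),c(b,130,110,200,200,2)]))
```

```text
13.6167 [ 0.59812343 -0.20407387  0.27367957] [-0.67723194  0.49137059 -1.11534093] 0.3345934200908071 [ 0.001  0.009  0.036 -0.    -0.007 -0.   ]
```

View pics/c8.png

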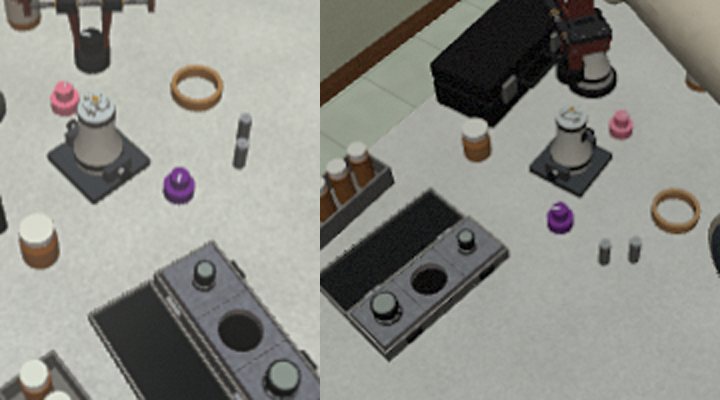

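The cap is off and held well above the bare neck, and the lens is in the medium pocket. Everything else looks undisturbed. I'll let the arm settle, then hand in.

Request:
servo_tool(
  rows="0 0 0 0 1; 0 0 0 0 1; 0 0 0 0 1; 0 0 0 0 1",
)

```text
clock: 14.1
tool_pos: [0.5977, -0.2039, 0.2724]
ee_rot: [1.644, 0.855, -1.644]
force: [-0.5, -0.7, -1.2]
finger_gap: 0.335
```

```bash
python3 -c "
from h import *
s=ctrl.sense(); print(s['clock'],s['tool_pos'],s['finger_gap'],s['force']); print(ctrl.sign_off())"
```

```text
14.1 [ 0.59773356 -0.20391868  0.27237685] 0.3352241576298052 [-0.50953397 -0.73287718 -1.1680949 ]
the job is handed in; nothing more can be done
None
```

The lens is back in the medium pocket, and the cap of the lamp in the square stand is off. I handed in after 14.1 s of robot time with the cap still in the gripper.

- **Lens:** it caught briefly on the way in (about 27 N on the wrist) and then slid down. I let go with the fingertips about 4 mm above the foam, without feeling the pocket floor. A check from two views afterwards put its top at 64–67 mm, against 67 mm expected. It looked upright.
- **Cap:** the counter-clockwise try only slipped in the fingers, so this lamp has a reversed thread. It turned clockwise by about 1.03 rad, measured from the bright line on the knob, and lifted off with little force.
- **Final hold:** the last reading showed the grip firm on the knob (about 29 mm opening) and about 1.2 N of downward load, which matches the cap's weight. Going by how far the tool rose, the cap is about 100 mm above where it was seated, roughly 80 mm clear of the bare neck.
- **Everything else:** in the last pictures the bystanders in view stood where they were, including the pink and purple look-alikes. I made no separate check of the other lamp in the charger, which was partly hidden behind the gripper, but nothing went near it.

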